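# Index the magnifier arm one hole, over the board to be inspected

## Task

On the bench stands a magnifier on a swing arm that is locked by a spring index pin. Gently hook a fingertip (or the closed fingers) under the pull ring, without pinching it, lift the pin out of its hole, swing the arm one hole so that the lens stands over the small circuit board and not over the heat sink, and let the pin drop fully into that hole. Leave the board, the heat sink, the screw tin and the capacitor untouched where they stand.

Things in the scene. Friction and masses are not known exactly. Their poses are not given: they have to be found in the camera images.
- stand: Fixed aluminium slab, 295 x 200 x 10 mm, carrying the magnifier. Origin: on the bench, on the arm's vertical pivot axis; x runs along the slab from the handle end (at the robot's side of the slab) to the lens end, y to the left of that, z up. On two rubber discs (74 mm across, top 13 mm above the bench, centres x 105, y +47 and -47 mm) lie the circuit board and the heat sink.
- middle_hole (a point): Middle one of five holes in a steel arc plate (top face, 30 mm above the bench), 110 mm from the pivot towards the stand's -x; the pin is in it at the start. The others follow on the same arc, 0.42 rad (46 mm) apart. Pin 9 mm thick with a round tip, holes 11.4 mm wide: let go within about 4 mm of a hole's middle, the pin centres itself.
- swing_arm (a joint): Angle of the grey arm about the pivot, rad, counter-clockwise from above; about 0 at the start; holes at -0.84, -0.42, 0, 0.42, 0.84. Positive moves the lens to stand +y and the ring, beyond the pivot, to stand -y; at +0.42 the lens is over the disc at y = +47 mm. Turns easily (0.06 N m) and stays where left. Arm bar below the ring 26 mm wide, top 52 mm above the bench; pivot cap 78 mm.
- index_pin (a joint): Lift of the index pin, m: 0 fully down in a hole, end of travel 0.028. About 6 N starts it, 8.5 N holds it at 0.020; the spring drives it down. It locks the arm below about 0.009 and is clear of the plate above 0.012; let down between holes it rides on the plate at about 0.012 and snaps down when it comes over a hole.
- ring_bar (a point): Centre of the straight top bar (8 mm thick, 36 mm long, across the arm) of the steel pull ring fixed on the pin: about 126 mm above the bench with the pin down, 82 mm from the pivot axis; rises with the pin. x of its frame points along the arm from ring to pivot and lens.
- ring_hole (a point): Centre of the same ring's opening, 54 mm wide across the arm and 48 mm high inside; about 102 mm above the bench, 96 mm from the pivot. The ring leans 30 degrees, top towards the pivot, so fingers pointing forward and down at about 45 degrees along the arm, from the handle end, pass through it under the top bar. It is rigid with the pin: no tilt or turn.
- lens_center (a point): Centre of the round lens in its black rim (72 mm across, underside 62 mm above the bench), 115 mm from the pivot on the far end of the arm.
- board_mid (a point): Centre, 12 mm up, of the small green circuit board, 45 x 60 x 24 mm, loose on one of the rubber discs.
- heat_sink_mid (a point): Centre, half-way up, of the finned heat sink, 38 x 50 x 29 mm, loose on the other disc.
- screw_tin_mid (a point): Centre, half-way up, of a round screw tin 60 mm across and 32 mm high, beside the stand: a bystander.
- capacitor_mid (a point): Centre, half-way up, of a standing can capacitor 25 mm across and 41 mm high, on the slab near its left edge: a bystander.
Things that resemble listed ones, but are neither listed nor needed, are in the scene too. There is more than one size of the part that bears board_mid; the job needs the middle-sized.

How it is judged:
By the outcome, as a careful person would: the job done as asked, in the order asked, and still so for the second after the job is handed in, with the robot touching nothing.
It also fails if it takes over 40 s, if anything falls off the work surface, if the arm or the gripper's body presses on something with over 40 N, if the wrist force passes 120 N, or if a joint passes its speed limit or range.

## Robot

A 6-joint arm with a two-finger parallel gripper is mounted at the origin on a cart in front of the work surface, level with it; the furniture and walls round the work are solid. World frame = base frame: x ahead of the robot, y to its left, z up, the work surface at z = 0. Lengths are in m, angles in rad, forces in N, time in s.
With the tool pointing down it reaches from about 0.225 to 0.875 m from the base axis. Payload 3.4 kg.
Tool frame: the origin (TCP) lies on the centre line of the jaws, within the pads' length; the fingertips stand 11 mm ahead of it and the grasp point (between the pads) lies 8 mm behind it; z points along the fingers, y is the line along which they close (so a half turn about z gives the same grasp; the last joint's range is limited). The gripper opens to 85 mm and grips with 20 to 120 N. Pads are 22 mm wide; open, the fingers measure 114 mm over their backs; the gripper's body (76 mm by 85 mm) begins 54 mm behind the grasp point. The pads swing forward as they close: fully open they stand 13 mm farther back than shut.
Start: joints at [1.082, 0.276, 1.505, -0, 1.361, -0.121], TCP at [0.207, 0.537, 0.242] pointing down, gripper open.
Joint ranges: [-2.89, 2.89], [-0.75, 2.08], [0.22, 2.7], [-1.18, 4.32], [0.11, 2.71], [-2.7, 2.7]. Speed limits (rad/s): [2.57, 2.57, 3.14, 3.14, 3.14, 3.14].

## Interface

Orientations are given as a unit quaternion [w, x, y, z].
In Python, from rig import manip, eyes, job gives the robot as it stands.
- The arm moves only by the tool drive_tool, never from a script. Its argument "rows" is a list of rows, each a list of 3 entries, a list of its own where there are three numbers: the turn, a rotation vector about the world's x, y, z in rad, then the shift along the world's x, y, z in cm, then the finger opening in cm, from 0 to 8.54. A call has 1 to 8 rows; each row shifts and turns the commanded pose from where the row before left it; what a row does not reach is not made up. A row lasts 1/8 s, in which the tool goes at most 62.5 mm and 10.7 degrees, less where a joint would pass 70% of its speed; a pose out of reach is approached as far as the arm can. A call is refused whole if a number of a shift passes 6.25 or a number of a turn 0.188, either way. A call with a gripper value outside its range is refused whole. The fingers move at their own pace and stop on an object; "force" is the grip in N (left out, the last holds). Time passes only in rows, so rows that do not move let the fingers close. It gives the time, the measured TCP pose, the force, the opening and the grip force at its end, in the units of the state.
- manip.get_state(): the state, without advancing time (a new reading comes with each control period).
- eyes.get_image(name): name is "side" or "top" or "wrist"; returns the picture (420x560x3 uint8, red, green, blue); there is no depth.
- eyes.get_calibration(name): a dict with "camera_matrix" (3x3 intrinsics, pixels), "view" (4x4, takes a point from world to camera coordinates). Camera axes: x right, y up, looking along -z (the intrinsics and any distortion apply to the point x, -y, -z); pixel columns grow to the right and rows downward; lengths in m; the calibration is good to about 2 mm. A picture is of the moment at which its call begins: read the wrist's pose just before it. get_calibration takes no time and is no camera call; for the wrist camera it gives the pose at the moment of the call.
- job.sign_off(): hands the job in; it is judged then, once.
The state is a dict: "clock": time; "qpos": joint angles; "qd": joint speeds; "effort": joint torques, N m; "position": TCP position; "ee_rot": TCP orientation; "contact_force": force on the tool from outside, world axes, zero at the start; "moment": the same for the moment, N m; "width": finger opening in m; "gripper_force": force on a finger pad.
Only numpy, scipy, OpenCV 4.12 (cv2) and the standard library are available. Lean on these libraries where they do the work, as an engineer would, in place of code of your own. Each camera call takes 0.05 s, during which the arm holds its last target. There are 200 camera calls.

## Working session

There is one attempt and no reset: what is moved stays moved. The work goes in short steps, Python scripts to look and compute and a tool call to move; the robot and the scene stay as the last step left them, time stands still between calls to the robot, and variables do not carry over. Pictures are saved under pics/ and viewed, at most 10 in all, crops included, and the job is handed in when it is done.

Besides the shell and the picture viewer there is one more tool, called after "Emit:" as name(argument=value, ...), one argument or row to a line, values as JSON. drive_tool: Moves the arm, as the interface text tells. Its arguments: {"type":"object","properties":{"rows":{"type":"array"},"force":{"type":"number"}},"required":["rows"]}

```bash
mkdir -p pics; python3 - <<'E'
from rig import manip, eyes, job
import cv2, numpy as np
for n in ("side","top"):
    im=eyes.get_image(n); cv2.imwrite(f"pics/{n}1.png",im[:,:,::-1])
    c=eyes.get_calibration(n); print(n,np.round(c["camera_matrix"],1).tolist(),np.round(c["view"],3).tolist(),[k for k in c])
s=manip.get_state();print(s)
E
```

```text
side [[467.6, 0.0, 284.2], [0.0, 467.6, 207.4], [0.0, 0.0, 1.0]] [[-0.971, -0.237, 0.019, 0.455], [0.135, -0.486, 0.863, -0.387], [-0.196, 0.841, 0.505, -0.551], [0.0, 0.0, 0.0, 1.0]] ['camera_matrix', 'view']
top [[508.4, 0.0, 271.2], [0.0, 508.4, 207.8], [0.0, 0.0, 1.0]] [[0.013, -1.0, -0.009, -0.454], [0.999, 0.012, 0.051, -0.584], [-0.051, -0.01, 0.999, -1.008], [0.0, 0.0, 0.0, 1.0]] ['camera_matrix', 'view']
{'clock': 0.1, 'qpos': array([ 1.08200333e+00,  2.76559215e-01,  1.50602405e+00,  4.58632697e-06,
        1.36071766e+00, -1.21009144e-01]), 'qd': array([-0.00093558, -0.00255933, -0.00074584,  0.00108746, -0.00060634,
        0.00124329]), 'effort': array([ 5.47791697e-04, -4.17701554e+01, -2.46403724e+01, -4.33972109e-04,
        5.92457101e-03, -9.55575459e-07]), 'position': array([0.20652921, 0.53613165, 0.24150357]), 'ee_rot': array([-2.58549733e-04,  1.82857658e-01,  9.83139027e-01, -8.14067913e-04]), 'contact_force': array([-0.40841675, -0.38003217,  0.16889731]), 'moment': array([ 0.06528203, -0.04198386, -0.02048782]), 'gripper_force': 0.0, 'width': 0.08577242341445813}
```

View pics/side1.png

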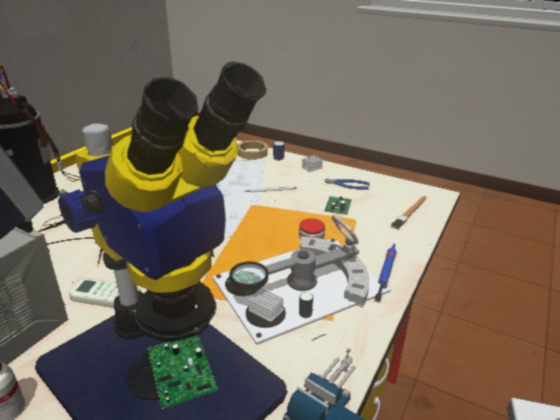

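View pics/top1.png

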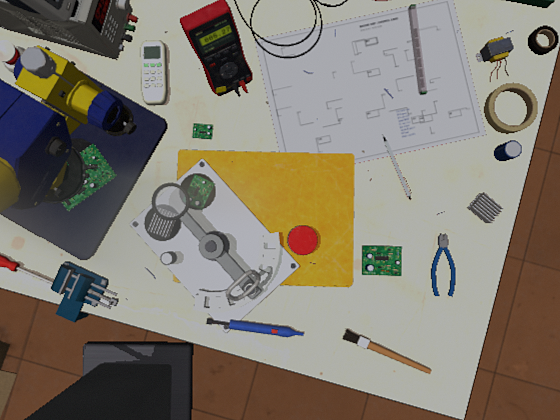

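Top: pivot cap (214,245), ring (248,285), lens (168,201), heat sink (163,223), tin (303,240), capacitor (168,258). Boards that could be confused: small one (203,130), the one on the rubber disc (199,190), a larger one on the bench (381,260), a large one under the microscope (92,175). My choice is the one on the disc, on the stand's -y side, so the swing is to -0.42. Next I check this in a close crop.

```bash
cat > h.py <<'E'
from rig import manip, eyes, job
import cv2, numpy as np
from scipy.spatial.transform import Rotation as R
def ray(n,u,v,z,c=None):
    c=c or eyes.get_calibration(n); K=c["camera_matrix"];V=np.array(c["view"])
    d=np.linalg.inv(K)@[u,v,1]; d=V[:3,:3].T@[d[0],-d[1],-d[2]]; o=-V[:3,:3].T@V[:3,3]
    return o+d*(z-o[2])/d[2]
def proj(n,p,c=None):
    c=c or eyes.get_calibration(n); V=np.array(c["view"]); q=V[:3,:3]@p+V[:3,3]
    r=c["camera_matrix"]@[q[0],-q[1],-q[2]]; return r[:2]/r[2]
E
python3 - <<'E'
from h import *
a=cv2.imread("pics/top1.png")[150:320,120:320]; a=cv2.resize(a,None,fx=3.5,fy=3.5,interpolation=cv2.INTER_CUBIC)
cv2.imwrite("pics/topc.png",a)
for nm,u,v,z in [("pivot",214,245,.078),("lens",168,201,.07),("ringbar",243,281,.126),("c1",202,160,.01),("c2",298,265,.01),("c3",132,222,.01),("board",199,190,.03),("sink",163,223,.03)]:
    print(nm,ray("top",u,v,z).round(3))
E
```

```text
pivot [ 0.515 -0.341  0.078]
lens [ 0.597 -0.251  0.07 ]
ringbar [ 0.453 -0.399  0.126]
c1 [ 0.685 -0.305  0.01 ]
c2 [ 0.476 -0.502  0.01 ]
c3 [ 0.558 -0.166  0.01 ]
board [ 0.622 -0.303  0.03 ]
sink [ 0.556 -0.233  0.03 ]
```

View pics/topc.png

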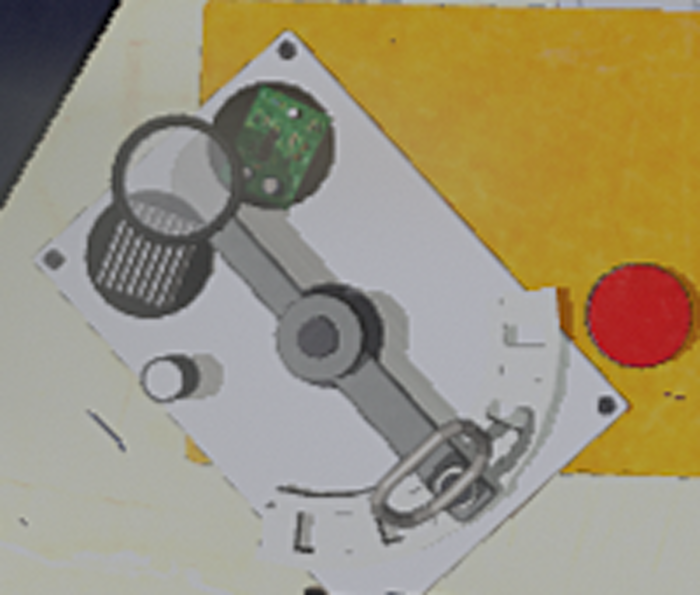

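The crop confirms it: the board is on the disc at crop (272,145) on stand -y, the heat sink is at (150,250) on +y, and the pin is in the middle of the arc. The swing is to -0.42. The bottom of the frame also shows the ring: top bar at about crop (420,463), pivot (318,337). Next I check wrist feasibility with an approximate orientation model.

```bash
cat >> h.py <<'E'
def P(u,v,z): return ray("top",120+u/3.5,150+v/3.5,z)
def Rt(h,p,flip=0):
    z=np.array([np.cos(h)*np.cos(p),np.sin(h)*np.cos(p),-np.sin(p)]); y=np.array([-np.sin(h),np.cos(h),0])*(1-2*flip)
    return R.from_matrix(np.c_[np.cross(y,z),y,z])
def wrist(Rt,q1,A):
    return (R.from_euler('Z',q1)*R.from_euler('Y',A)).inv()*Rt*R.from_euler('Z',-np.pi/2)
E
python3 - <<'E'
from h import *
pv,ln,rb=P(318,337,.078),P(179,179,.07),P(420,463,.126)
print(pv.round(4),ln.round(4),rb.round(4))
for a,b in((ln,pv),(pv,rb)): print(np.degrees(np.arctan2(*(a-b)[[1,0]])),np.linalg.norm((a-b)[:2]))
c1,c2,c3=P(290,30,.01),P(628,405,.01),P(38,258,.01); print(np.linalg.norm(c1-c2),np.linalg.norm(c1-c3),np.degrees(np.arctan2(*(c1-c2)[[1,0]])))
for h in (46,22):
  for p in (45,60):
   for f in (0,1):
    for A in (1.6,2.0): print(h,p,f,A,wrist(Rt(np.radians(h),np.radians(p),f),-1.07,A).as_euler('ZYZ').round(2))
# vise location
print(ray("top",80,290,.05), [proj("side",ray("top",70,270,z)).round() for z in (0,.05,.1,.15)])
E
```

```text
[ 0.5125 -0.3348  0.078 ] [ 0.597  -0.2566  0.07  ] [ 0.4508 -0.3939  0.126 ]
42.82202995079237 0.11508197632036174
43.71015480032872 0.08546449910667434
0.29116699969105697 0.19569735481917627 42.803346538082515
46 45 0 1.6 [0.76 1.76 2.9 ]
46 45 0 2.0 [0.75 1.47 2.63]
46 45 1 1.6 [ 0.76  1.76 -0.24]
46 45 1 2.0 [ 0.75  1.47 -0.51]
46 60 0 1.6 [0.5  1.69 2.86]
46 60 0 2.0 [0.51 1.34 2.67]
46 60 1 1.6 [ 0.5   1.69 -0.28]
46 60 1 2.0 [ 0.51  1.34 -0.47]
22 45 0 1.6 [ 0.78  1.47 -3.08]
22 45 0 2.0 [0.86 1.19 2.9 ]
22 45 1 1.6 [0.78 1.47 0.06]
22 45 1 2.0 [ 0.86  1.19 -0.24]
22 60 0 1.6 [ 0.52  1.49 -3.05]
22 60 0 2.0 [0.58 1.14 3.01]
22 60 1 1.6 [0.52 1.49 0.09]
22 60 1 2.0 [ 0.58  1.14 -0.13]
[ 0.42454624 -0.08049253  0.05      ] [array([297., 419.]), array([299., 384.]), array([301., 348.]), array([302., 312.])]
```

```bash
python3 - <<'E'
from h import *
for uv in ((245,75),(165,90),(60,210)):
  for z in (.2,.3,.4): p=ray("side",*uv,z); print(uv,z,p.round(2),proj("top",p).round())
E
```

```text
(245, 75) 0.2 [ 0.87 -1.1   0.2 ] [664.  36.]
(245, 75) 0.3 [ 0.75 -0.73  0.3 ] [465.  88.]
(245, 75) 0.4 [ 0.63 -0.36  0.4 ] [202. 157.]
(165, 90) 0.2 [ 1.04 -0.86  0.2 ] [521. -66.]
(165, 90) 0.3 [ 0.88 -0.55  0.3 ] [345.   0.]
(165, 90) 0.4 [ 0.72 -0.24  0.4 ] [111.  88.]
(60, 210) 0.2 [ 0.9  -0.18  0.2 ] [115.  15.]
(60, 210) 0.3 [ 0.77 -0.04  0.3 ] [-4. 69.]
(60, 210) 0.4 [0.65 0.1  0.4 ] [-162.  142.]
```

Emit:
drive_tool(
  rows=[
    [[0,0,-0.1],[0,-4.5,0],0],
    [[0,0,-0.1],[0.2,-4.5,0],0],
    [[0,0,-0.1],[0.3,-4.5,0],0],
    [[0,0,-0.1],[0.5,-4.5,0],0],
    [[0,0,-0.1],[1,-4.5,0],0],
    [[0,0,-0.1],[1.5,-4.5,0],0],
    [[0,0,-0.12],[2,-4.5,0],0],
    [[0,0,-0.12],[1.8,-4.5,0],0],
  ],
  force=20,
)

```text
clock: 1.1
position: [0.2799, 0.1752, 0.2423]
ee_rot: [0.0, 0.569, 0.822, 0.0]
contact_force: [1.4, -0.4, 0.1]
width: 0.0
gripper_force: 0.0
```

Emit:
drive_tool(
  rows=[
    [[0,0,-0.15],[0.8,-5,0],0],
    [[0,0,-0.15],[0.6,-5,0],0],
    [[0,0,-0.15],[0.3,-5,0],0],
    [[0,0,-0.15],[0,-5,0],0],
    [[0,0,-0.15],[-0.3,-5,0],0],
    [[0,0,-0.15],[-0.5,-5,0],0],
    [[0,0,-0.15],[-0.5,-5,0],0],
    [[0,0,-0.15],[0,-5,0.2],0],
  ],
)

```text
clock: 2.1
position: [0.2828, -0.2247, 0.2441]
ee_rot: [-0.0, 0.935, 0.356, 0.0]
contact_force: [1.2, -0.4, -0.3]
width: -0.0002
gripper_force: 0.0
```

```bash
python3 - <<'E'
from h import *
s=manip.get_state(); print(s["position"],s["qpos"].round(2))
h=np.radians(43); Rc=R.from_quat(s["ee_rot"],scalar_first=True)
print((Rt(h,.7,1)*Rc.inv()).as_rotvec())
E
```

```text
[ 0.28283877 -0.22472382  0.2441005 ] [-0.87 -0.06  1.89  0.    1.31 -0.02]
[ 0.58600569 -0.64363566  0.02130191]
```

Emit:
drive_tool(
  rows=[
    [[0.0733,-0.0805,0.0027],[0.9,-3.2,0.5],0],
    [[0.0733,-0.0805,0.0027],[0.9,-3.2,0.5],0],
    [[0.0733,-0.0805,0.0027],[0.9,-3.2,0.2],0],
    [[0.0733,-0.0805,0.0027],[0.9,-3.2,0],0],
    [[0.0733,-0.0805,0.0027],[0.9,-3.2,0],0],
    [[0.0733,-0.0805,0.0027],[0.9,-3.2,0],0],
    [[0.0733,-0.0805,0.0027],[0.9,-3.2,-0.4],0],
    [[0.0733,-0.0805,0.0027],[0.9,-3,-0.5],0],
  ],
)

```text
clock: 3.1
position: [0.3557, -0.4789, 0.2469]
ee_rot: [-0.153, 0.842, 0.334, 0.394]
contact_force: [0.1, -0.0, 0.4]
width: 0.0
gripper_force: 0.0
```

```bash
python3 - <<'E'
from h import *
s=manip.get_state(); print(s["position"],s["qpos"].round(2),s["contact_force"])
Rc=R.from_quat(s["ee_rot"],scalar_first=True); print(Rc.as_matrix().round(3))
a=eyes.get_image("side"); c=eyes.get_calibration("wrist"); b=eyes.get_image("wrist")
np.savez("w1.npz",**c)
a=cv2.resize(a[180:330,200:420],None,fx=2.5,fy=2.5,interpolation=cv2.INTER_CUBIC)
b=cv2.copyMakeBorder(b,0,0,0,0,0)
cv2.imwrite("pics/side2.png",a[:,:,::-1]);cv2.imwrite("pics/wrist1.png",b[:,:,::-1])
e=np.array([.731,.682,0]); pv=np.array([.5125,-.335,0])
for n,k in (("bar",-.082),("hole",-.096)): print(n,proj("wrist",pv+e*k+[0,0,.126 if n=="bar" else .102],c))
E
```

```text
[ 0.35569026 -0.47893316  0.24690492] [-1.44  0.51  1.44  0.69  1.75 -0.7 ] [ 0.09028751 -0.04922763  0.39436236]
[[ 0.465  0.684  0.562]
 [ 0.442 -0.729  0.522]
 [ 0.767  0.006 -0.642]]
bar [279.6738806  188.28013335]
hole [279.75213182 215.5459725 ]
```

View pics/wrist1.png

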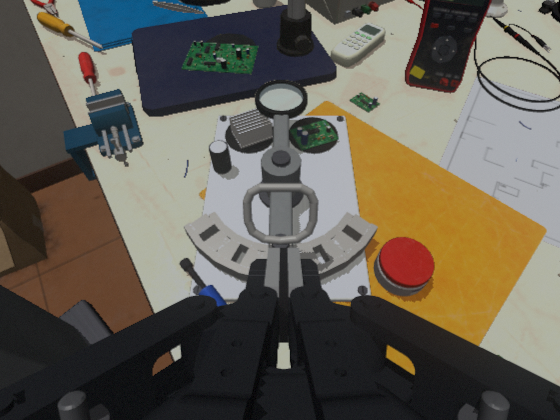

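The wrist view shows the ring bar at (282,187) and the opening at (281,213), within 2 px of my prediction; the fingers are centred on the arm, closed, in front of the ring.

Emit:
drive_tool(
  rows=[
    [[0,0,0],[1.7,1.5,-3.5],0],
    [[0,0,0],[1.7,1.5,-3.5],0],
    [[0,0,0],[1.8,1.7,-3.6],0],
    [[0,0,0],[0,0,0],0],
  ],
)

```text
clock: 3.7
position: [0.4079, -0.427, 0.1398]
ee_rot: [-0.157, 0.842, 0.335, 0.393]
contact_force: [0.1, -0.4, 1.5]
width: -0.0
gripper_force: 0.0
```

```bash
python3 - <<'E'
from h import *
s=manip.get_state(); print(s["position"],s["contact_force"])
a=eyes.get_image("side"); b=eyes.get_image("wrist")
A=cv2.resize(a[190:320,270:400],(560,560),interpolation=cv2.INTER_CUBIC)[:420]
A=cv2.resize(a[200:310,270:410],(480,377),interpolation=cv2.INTER_CUBIC)
B=cv2.resize(b[80:300,160:400],(320,293)); B=cv2.copyMakeBorder(B,0,84,0,0,0)
cv2.imwrite("pics/x2.png",np.hstack([A,B])[:,:,::-1])
E
```

```text
[ 0.40787837 -0.42697499  0.13981114] [ 0.06130148 -0.35991698  1.45102225]
```

View pics/x2.png

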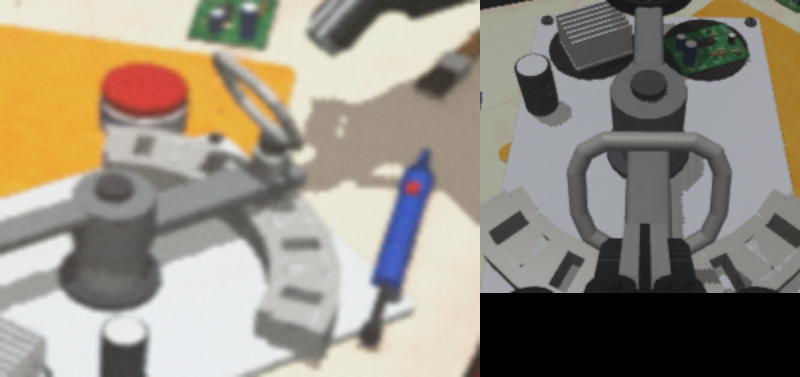

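Side crop: fingers at upper right, just outside the ring. Wrist crop: ring bar centre at (650,140), finger seam at (645,250), so about 3 mm left; nothing touched. I go in through the opening.

Emit:
drive_tool(
  rows=[
    [[0,0,0],[1.0,0.8,-1.2],0],
    [[0,0,0],[1.1,0.9,-1.2],0],
    [[0,0,0],[1.1,0.9,-1.2],0],
    [[0,0,0],[1.0,0.8,-1.1],0],
    [[0,0,0],[0,0,0],0],
  ],
)

```text
clock: 4.42
position: [0.4503, -0.3947, 0.0934]
ee_rot: [-0.155, 0.842, 0.335, 0.393]
contact_force: [-0.2, -1.1, 0.4]
width: -0.0001
gripper_force: 0.0
```

Emit:
drive_tool(
  rows=[
    [[0,0,0],[0,0,0.7],0],
    [[0,0,0],[0,0,0.7],0],
    [[0,0,0],[0,0,0.3],0],
    [[0,0,0],[0,0,0.3],0],
    [[0,0,0],[0,0,0],0],
  ],
)

```text
clock: 5.05
position: [0.4493, -0.3971, 0.1139]
ee_rot: [-0.153, 0.843, 0.335, 0.392]
contact_force: [-1.5, -0.7, -2.8]
width: -0.0004
gripper_force: 1.7
```

Emit:
drive_tool(
  rows=[
    [[0,0,0],[0,0,0.3],0],
    [[0,0,0],[0,0,0.3],0],
    [[0,0,0],[0,0,0.3],0],
    [[0,0,0],[0,0,0],0],
  ],
)

```text
clock: 5.55
position: [0.4493, -0.3969, 0.123]
ee_rot: [-0.153, 0.843, 0.335, 0.392]
contact_force: [-3.1, -4.0, -6.9]
width: -0.0001
gripper_force: 4.2
```

Emit:
drive_tool(
  rows=[
    [[0,0,0],[0,0,0.4],0],
    [[0,0,0],[0,0,0.4],0],
    [[0,0,0],[0,0,0.3],0],
    [[0,0,0],[0,0,0],0],
  ],
)

```text
clock: 6.05
position: [0.4493, -0.3968, 0.1339]
ee_rot: [-0.153, 0.843, 0.335, 0.392]
contact_force: [-4.0, -3.6, -9.5]
width: 0.0001
gripper_force: 4.9
```

```bash
python3 - <<'E'
from h import *
s=manip.get_state(); print(s["position"],s["contact_force"],s["qpos"].round(2))
a=eyes.get_image("side"); b=eyes.get_image("wrist")
A=cv2.resize(a[200:310,270:410],(480,377),interpolation=cv2.INTER_CUBIC)
B=cv2.resize(b[60:280,160:400],(320,293)); B=cv2.copyMakeBorder(B,0,84,0,0,0)
cv2.imwrite("pics/x3.png",np.hstack([A,B])[:,:,::-1])
# arc deltas
pv=np.array([.5125,-.335,0]); v=s["position"]-pv
pts=[R.from_euler('z',-.42*k/6).apply(v) for k in range(8)]
print(np.diff(pts,axis=0).round(4))
E
```

```text
[ 0.44928624 -0.39684702  0.13392089] [-3.98876874 -3.63731065 -9.48321221] [-1.27  0.56  1.67  0.77  1.43 -0.78]
[[-0.0042  0.0046  0.    ]
 [-0.0038  0.0049  0.    ]
 [-0.0035  0.0051  0.    ]
 [-0.0031  0.0053  0.    ]
 [-0.0027  0.0055 -0.    ]
 [-0.0024  0.0057  0.    ]
 [-0.0019  0.0059  0.    ]]
```

View pics/x3.png

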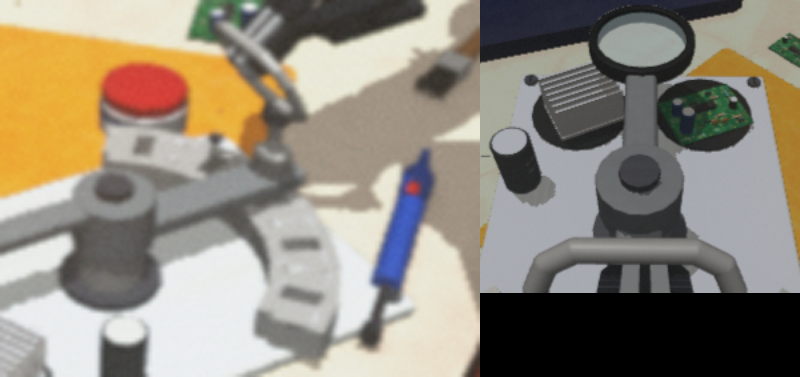

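The bar is hooked and the pin is up (side crop: ring raised at (265,60); wrist crop: bar at (640,250) over the fingers). Swing to -0.42.

Emit:
drive_tool(
  rows=[
    [[0,0,-0.07],[-0.42,0.46,0],0],
    [[0,0,-0.07],[-0.38,0.49,0],0],
    [[0,0,-0.07],[-0.35,0.51,0],0],
    [[0,0,-0.07],[-0.31,0.53,0],0],
    [[0,0,-0.07],[-0.27,0.55,0],0],
    [[0,0,-0.07],[-0.24,0.57,0],0],
    [[0,0,0],[0,0,0],0],
  ],
)

```text
clock: 7.02
position: [0.4285, -0.3637, 0.1335]
ee_rot: [-0.068, 0.895, 0.152, 0.415]
contact_force: [-8.1, -1.4, -8.1]
width: 0.0002
gripper_force: 5.8
```

```bash
python3 - <<'E'
from h import *
s=manip.get_state(); print(s["position"],s["contact_force"],s["qpos"].round(2))
c=eyes.get_calibration("wrist");t=eyes.get_image("top"); b=eyes.get_image("wrist")
A=cv2.resize(t[150:320,120:320],(480,408),interpolation=cv2.INTER_CUBIC)
B=cv2.resize(b[0:306,160:400],(320,408))
cv2.imwrite("pics/x4.png",np.hstack([A,B])[:,:,::-1])
pv=np.array([.5125,-.335,0])
for th in(-.52,-.42,-.32,-.22):
  a=np.radians(43)+th; e=np.array([np.cos(a),np.sin(a),0])
  p=proj("top",pv+e*.115+[0,0,.07])-[120,150]; w=proj("wrist",pv+e*.115+[0,0,.07],c)-[160,0]
  print(th,(p*2.4).round(),(w*[320/240,408/306]+[480,0]).round())
E
```

```text
[ 0.42852728 -0.36366144  0.13348136] [-8.12706941 -1.39271149 -8.07162803] [-1.35  0.4   2.02  1.    1.13 -0.76]
-0.52 [189.  89.] [661. 121.]
-0.42 [175.  93.] [644. 121.]
-0.32 [162.  98.] [626. 121.]
-0.22 [149. 104.] [609. 123.]
```

View pics/x4.png

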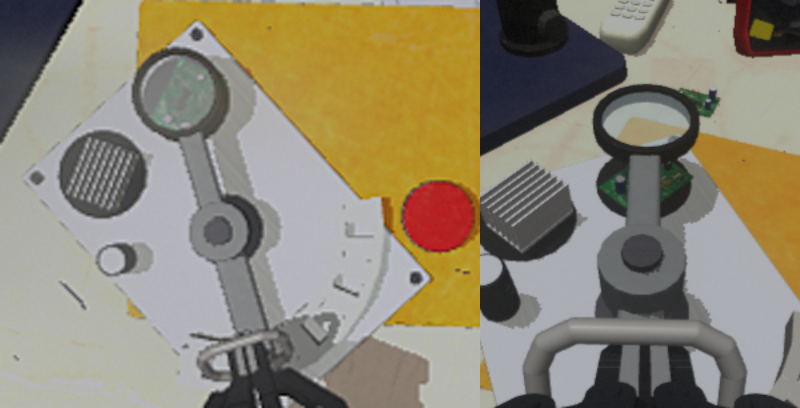

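Top crop: the lens (181,92) stands over the board and the heat sink at (103,173) is clear. The swing may be about 0.03 too far; one refined measurement of the rim circle before and after.

```bash
python3 - <<'E'
from h import *
pv=None
def fit(im,lo,hi,c,rr):
    im=cv2.resize(im,None,fx=4,fy=4,interpolation=cv2.INTER_CUBIC); g=cv2.medianBlur(cv2.cvtColor(im,cv2.COLOR_BGR2GRAY),5)
    x,y=[int(4*k) for k in c]; w=110; g=g[y-w:y+w,x-w:x+w]
    r=cv2.HoughCircles(g,cv2.HOUGH_GRADIENT,1,10,param1=80,param2=15,minRadius=lo,maxRadius=hi)
    return [((q[0]+x-w)/4,(q[1]+y-w)/4,q[2]/4) for q in r[0][:4]] if r is not None else None
t1=cv2.imread("pics/top1.png"); t2=eyes.get_image("top")[:,:,::-1]; cv2.imwrite("pics/top2.png",t2)
for im,c in((t1,(171,201)),(t2,(195.4,188.3))):
    L=fit(im,66,84,c,0); print("lens",np.round(L,1).tolist())
    Pv=fit(im,40,56,(211,246.3),0); print("cap",np.round(Pv,1).tolist() if Pv else None)
    for l in L:
        d=ray("top",l[0],l[1],.07)-np.array([.5125,-.3348,.07]); print(np.arctan2(d[1],d[0]).round(3),np.hypot(*d[:2]).round(4))
E
```

```text
lens [[170.60000610351562, 201.60000610351562, 18.899999618530273], [197.39999389648438, 191.39999389648438, 18.0], [169.89999389648438, 204.10000610351562, 18.100000381469727], [163.39999389648438, 222.60000610351562, 18.799999237060547]]
cap [[210.89999389648438, 246.39999389648438, 12.199999809265137], [215.60000610351562, 244.39999389648438, 13.300000190734863], [217.10000610351562, 242.39999389648438, 11.100000381469727], [211.39999389648438, 248.89999389648438, 11.399999618530273]]
0.759 0.1151
0.27 0.1076
0.796 0.1126
1.13 0.1018
lens [[193.10000610351562, 188.89999389648438, 18.799999237060547], [197.39999389648438, 191.10000610351562, 18.399999618530273], [194.60000610351562, 191.10000610351562, 20.799999237060547], [192.89999389648438, 186.39999389648438, 16.700000762939453]]
cap [[210.89999389648438, 246.39999389648438, 12.199999809265137], [217.10000610351562, 245.10000610351562, 12.399999618530273]]
0.328 0.1144
0.268 0.108
0.315 0.1095
0.319 0.1191
```

Rim circles: (170.6,201.6) → (193.1,188.9), so the swing is -0.431 and 1 mm from the hole's middle. Lower.

Emit:
drive_tool(
  rows=[
    [[0,0,0],[0,0,-0.4],0],
    [[0,0,0],[0,0,-0.4],0],
    [[0,0,0],[0,0,-0.4],0],
    [[0,0,0],[0,0,-0.4],0],
    [[0,0,0],[0,0,-0.5],0],
    [[0,0,0],[0,0,-0.7],0],
    [[0,0,0],[0,0,-0.7],0],
    [[0,0,0],[0,0,0],0],
  ],
)

```text
clock: 8.18
position: [0.4306, -0.3647, 0.0996]
ee_rot: [-0.069, 0.893, 0.152, 0.417]
contact_force: [-0.2, 0.4, 0.1]
width: 0.0003
gripper_force: 0.0
```

```bash
python3 - <<'E'
from h import *
s=manip.get_state(); print(s["position"],s["contact_force"])
a=eyes.get_image("side"); c=eyes.get_calibration("wrist"); b=eyes.get_image("wrist")
A=cv2.resize(a[200:310,270:410],(480,377),interpolation=cv2.INTER_CUBIC)
B=cv2.resize(b[60:343,160:400],(320,377))
cv2.imwrite("pics/x5.png",np.hstack([A,B])[:,:,::-1])
a=np.radians(43)-.42; p=np.array([.5125,-.335,0])-.082*np.array([np.cos(a),np.sin(a),0])
for z in (.126,.138,.146):
  q=p+[0,0,z]; print(z,((proj("side",q)-[270,200])*3.43).round(),((proj("wrist",q,c)-[160,60])*1.333+[480,0]).round())
E
```

```text
[ 0.43061582 -0.36470009  0.09961174] [-0.21041241  0.42925337  0.10701034]
0.126 [270. 105.] [634. 235.]
0.138 [272.  87.] [633. 212.]
0.146 [273.  74.] [633. 194.]
```

View pics/x5.png

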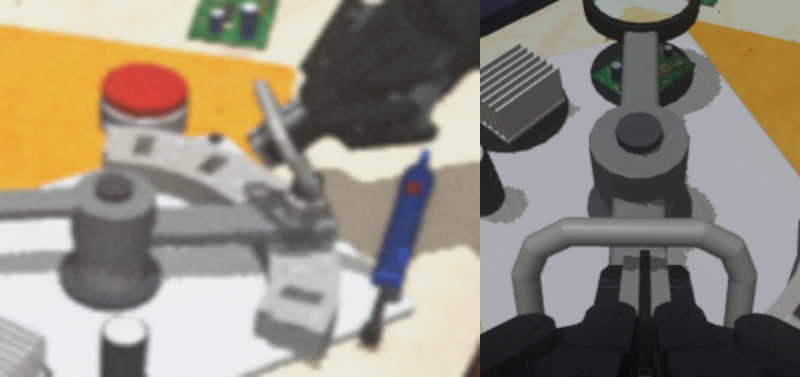

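Wrist crop: bar centre at (632,235), matching the pin-down prediction (634,235) rather than riding (…,212); no force on the tool. Withdraw along the fingers.

Emit:
drive_tool(
  rows=[
    [[0,0,0],[-1.1,-0.4,1.0],0],
    [[0,0,0],[-1.5,-0.5,1.3],0],
    [[0,0,0],[-1.8,-0.6,1.6],0],
    [[0,0,0],[-2.2,-0.8,2],0],
    [[0,0,0],[-2.2,-0.8,3],0],
    [[0,0,0],[-1.5,-0.5,3],0],
    [[0,0,0],[0,0,0],0],
  ],
)

```text
clock: 9.15
position: [0.3255, -0.4036, 0.2209]
ee_rot: [-0.064, 0.894, 0.152, 0.416]
contact_force: [-0.3, -0.2, -0.3]
width: -0.0001
gripper_force: 0.0
```

```bash
python3 - <<'E'
from h import *
s=manip.get_state(); print(s["position"],s["contact_force"])
a=eyes.get_image("side"); c=eyes.get_calibration("wrist"); b=eyes.get_image("wrist"); t=eyes.get_image("top")
cv2.imwrite("pics/x6.png",np.hstack([cv2.resize(a[200:310,270:410],(400,314),interpolation=cv2.INTER_CUBIC),cv2.resize(b[20:334,80:480],(400,314))])[:,:,::-1])
x=np.array([np.cos(np.radians(43)-.42),np.sin(np.radians(43)-.42),0]); n=np.array([-x[1],x[0],0]); p=np.array([.5125,-.335,0])-.082*x
for z in (.126,.138):
  for k in(-.018,0,.018):
    q=p+n*k+[0,0,z]; print(z,k,((proj("side",q)-[270,200])*400/140).round(),(proj("wrist",q,c)-[80,20]+[400,0]).round())
E
```

```text
[ 0.32554583 -0.40357964  0.22089328] [-0.31786497 -0.20731232 -0.27672161]
0.126 -0.018 [219.  73.] [619. 169.]
0.126 0 [225.  88.] [597. 169.]
0.126 0.018 [231. 103.] [576. 169.]
0.138 -0.018 [221.  58.] [620. 160.]
0.138 0 [227.  72.] [597. 160.]
0.138 0.018 [232.  87.] [575. 160.]
```

View pics/x6.png

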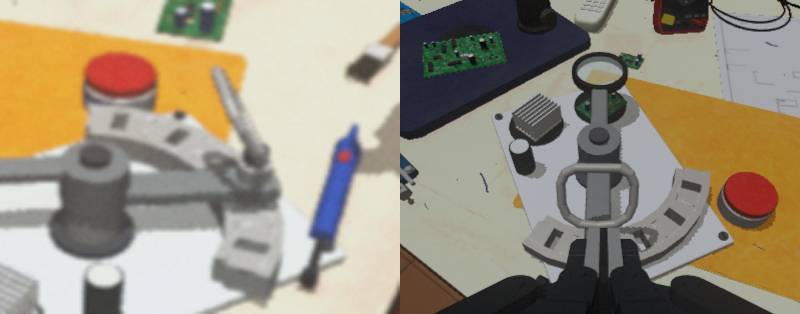

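Both views fit the pin-down prediction: bar's far end at (217,71) in the side crop and bar row at about 169 in the wrist crop. The lens is over the board, the bystanders have not moved, and the gripper is clear.

```bash
python3 -c "
from rig import job
print(job.sign_off())"
```

```text
the job is handed in; nothing more can be done
None
```

The magnifier arm is swung one hole to -0.42 with the lens over the circuit board, and the camera views match the pin fully down; nothing else was touched, and I handed the job in at about 9 s on the robot's clock.

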